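Vent the reel dry box, crack its sealed lid and hold it ajar

TASK

Vent the dry box by pressing the red pedal on its side all the way down to its stop, then let the pedal spring back up. Then take the lid by its yellow bar handle, pull it free of the tight seal without letting it fly wide open, and finish still holding it by the handle, steady and just ajar, with its front edge about 3 cm above its closed position. Leave everything else on the bench where it is.

Things in the scene. Friction and masses are not known exactly. Their poses are not given: they have to be found in the camera images.
- drybox: White box 220 x 220 x 90 mm, fixed to the bench, with a grey lid with a clear window (top 106 mm above the bench). Origin: centre of its underside. x points from its front (handle side) to its back (hinge), y to its left (pedal side), z up; yaw up to 0.3 rad either way. A grey vent block, 150 x 70 x 30 mm, stands at its left side, centred 165 mm left of the box centre.
- vent_pedal (a joint): Angle of the red vent pedal, rad: 0 up, growing as it is pressed, 0.28 at its stop. A plate 130 x 52 mm, hinged across its back end, on the left of the box; a spring returns it. Pushing down on its pad takes about 2.7 N to start and 7 N at the stop, which is hard.
- pedal_pad (a point): Centre of the top of the black rubber pad (50 x 48 mm) on the pedal's front end, where to press down; 81 mm above the bench when up, about 27 mm lower at the stop. The pedal's hinge lies 95 mm behind it (along the box's +x) and 7 mm below it.
- lid (a joint): Angle of the lid, rad: 0 shut, growing as it opens upward, limit 0.95. A sprung seal holds it shut: after about 3 mm of slack at the handle the upward pull needed there climbs to a peak of about 10 to 15 N near 0.02 rad (4 mm), then drops; from 0.05 rad on only the lid's weight (about 0.5 kg in all) is left, 2 to 5 N. It falls shut when let go.
- lid_hinge (a point): Middle of the lid's hinge axis, at the back rim of the box, 94 mm above the bench; the axis runs along the box's y.
- lid_front_edge (a point): Middle of the lid's lower front edge, 215 mm in front of the hinge axis; 90 mm above the bench when shut. 30 mm of rise is 0.14 rad.
- handle: Yellow round grip sleeve of the lid's bar handle, 16 mm thick, 90 mm long along the box's y between two steel posts that stand on the lid near its front. Origin: middle of the sleeve, 45 mm above the lid's top, 151 mm above the bench when shut, 185 mm in front of the hinge axis. The sleeve turns freely on its bar, so only its position and its y axis matter.
- flux_jar: Small round jar, 44 mm across, 60 mm tall, to the right of the box. Origin: centre of its underside. Bystander.
- tip_cleaner: Brass tip-cleaner pot, 72 mm across, 60 mm tall, left of the box, behind the pedal. Origin: centre of its underside. Bystander.
- meter: Red multimeter lying flat, 150 x 75 x 34 mm, well to the left or right of the box. Origin: centre of its underside. Bystander.
- board: Green circuit board, 90 x 70 mm, 20 mm tall on four brass standoffs, well to the left or right of the box. Origin: centre of its underside. Bystander.
- spool: Blue spool standing on end, 60 mm across, 40 mm tall, right of the box. Origin: centre of its underside. Bystander.
- screwdriver: Orange-handled screwdriver, 160 mm long, lying in front of the box. Origin: middle, at the bench. Bystander.

How it is judged:
By the outcome, as a careful person would: the job done as asked, in the order asked, and still so for the second after the job is handed in, while the arm keeps its last pose, push and grip.
It also fails if it takes over 48 s, if anything falls off the work surface, if the arm or the gripper's body presses on something with over 40 N, if the wrist force passes 120 N, or if a joint passes its speed limit or range.

ROBOT

A 7-joint arm with a two-finger parallel gripper is mounted at the origin on the work surface. World frame = base frame: x ahead of the robot, y to its left, z up, the work surface at z = 0. Lengths are in m, angles in rad, forces in N, time in s.
With the tool pointing down it reaches from about 0.4 to 0.85 m from the base axis. Payload 10.4 kg.
Tool frame: the origin (TCP) lies on the mounting face of the last link; the fingertips stand 173 mm ahead of it and the grasp point (between the pads) lies 155 mm ahead of it (manip.tip_extent is the distance from the TCP to the fingertips, in m); z points along the fingers, y is the line along which they close (so a half turn about z gives the same grasp; the last joint's range is limited). The gripper opens to 85 mm and grips with 20 to 120 N. Pads are 22 mm wide; open, the fingers measure 114 mm over their backs; the gripper's body (76 mm by 85 mm) begins 54 mm behind the grasp point. The pads swing forward as they close: fully open they stand 13 mm farther back than shut.
Start: joints at [1.107, 0.332, -0.065, 1.46, 0.022, 1.35, -0.088], TCP at [0.267, -0.565, 0.405] pointing down, gripper open.
Joint ranges: [-2.6, 2.6], [-0.5, 2.12], [-1.47, 1.34], [0.16, 2.42], [-1.27, 4.41], [0.06, 2.06], [-2.6, 2.6]. Speed limits (rad/s): [2.22, 2.22, 2.79, 2.79, 3.14, 3.14, 3.14].

INTERFACE

Orientations are given as a unit quaternion [x, y, z, w].
In Python, from workcell import manip gives the robot as it stands.
- The arm moves only by the tool move_arm, never from a script. Its argument "plan" is one flat list of numbers, 7 for each row, row after row: the turn, a rotation vector about the tool's x, y, z in rad, then the shift along the tool's x, y, z in m, then the finger opening in m, from 0 to 0.0854. In form: [ax, ay, az, dx, dy, dz, gripper, ax, ay, az, dx, dy, dz, gripper, ...]. A call has 1 to 12 rows; each row is the pose to reach, as a shift and turn from the pose commanded when the call began, along the tool's axes at that moment; what a row does not reach only later rows make up. A row lasts 1/8 s, in which the tool goes at most 62.5 mm and 10.7 degrees, less where a joint would pass 70% of its speed; a pose out of reach is approached as far as the arm can. A call with a gripper value outside its range is refused whole. The fingers move at their own pace and stop on an object; "squeeze" is the grip in N (left out, the last holds). Time passes only in rows, so rows that repeat a pose let the fingers close. It gives the time, the measured TCP pose, the force, the opening and the grip force at its end, in the units of the state.
- manip.get_obs(): the state, without advancing time (a new reading comes with each control period).
- manip.camera(name): name is "scene" or "top"; returns a dict with "color" (480x640x3 uint8, red, green, blue), "fx", "fy", "cx", "cy" (pixels), "cam_to_world" (4x4, takes a point from camera to world coordinates). Camera axes: x right, y down, z forward; pixel columns grow to the right and rows downward; lengths in m; the calibration is good to about 2 mm. A picture is of the moment at which its call begins. There is no depth.
- manip.hand_in(): hands the job in; it is judged then, once.
Trained networks look in a picture, given as the dict that the camera call returned (one of the last four; its "shot" number tells which), for a name from the list of things; names that differ only in an ending like _2 or _b are one class to them, and where a whole thing is asked for, a point or a joint stands for the part that bears it (a point fixed in the world has none). Each returns a list of dicts, best first, with "conf" (0 to 1); they miss things now and then, are a little off and sometimes report something else, mostly with a low value. They report only what shows in the picture. A call takes as long as a camera call.
- manip.look_for(picture, label): "position" ([x, y, z] in m, in the coordinates of the camera as it stood for that picture, good to about 4 mm: the middle of the surface that is visible of it).
- manip.silhouettes(picture, label): "pixels" (480x640 bool, what is visible of it).
- manip.tip_of(picture, label): "position" ([x, y, z] in m, in the coordinates of the camera as it stood for that picture, good to about 4 mm: a listed point, or the origin of a listed thing).
The state is a dict: "clock": time; "joint_pos": joint angles; "joint_velocities": joint speeds; "tau": joint torques, N m; "position": TCP position; "ee_rot": TCP orientation; "ft_force": force on the tool from outside, world axes, zero at the start; "torque": the same for the moment, N m; "grip_width": opening from 0.0 (shut) to 1.0 (fully open); "grasp_force": force on a finger pad.
Only numpy, scipy, OpenCV 4.12 (cv2) and the standard library are available. Lean on these libraries where they do the work, as an engineer would, in place of code of your own. Each camera call takes 0.05 s, during which the arm holds its last target. There are 200 camera calls.

## Working session

There is one attempt and no reset: what is moved stays moved. The work goes in short steps, Python scripts to look and compute and a tool call to move; the robot and the scene stay as the last step left them, time stands still between calls to the robot, and variables do not carry over. Pictures are saved under pics/ and viewed, at most 10 in all, crops included, and the job is handed in when it is done.

Besides the shell and the picture viewer there is one more tool, called after "Emit:" by a JSON object that holds its "op" and its "data", one argument or row to a line. move_arm: Moves the arm, as the interface text tells. Its arguments: {"type":"object","properties":{"plan":{"type":"array","items":{"type":"number"}},"squeeze":{"type":"number"}},"required":["plan"]}

```bash
mkdir -p pics; cat > h.py <<'E'
import numpy as np, cv2
from scipy.spatial.transform import Rotation as R
from workcell import manip
def shot(n,save=None):
    p=manip.camera(n)
    if save: cv2.imwrite('pics/'+save,p['color'][:,:,::-1])
    return p
def w(p,v): return (np.array(p['cam_to_world'])@np.r_[v,1])[:3]
def find(p,l,f='tip_of'):
    return [(w(p,d['position']).round(4),round(d['conf'],2)) for d in getattr(manip,f)(p,l)[:2]]
E
python3 - <<'E'
from h import *
for n in('scene','top'):
    p=shot(n,n+'1.png')
    for l in('drybox','pedal_pad','lid_hinge','lid_front_edge','handle','tip_cleaner','flux_jar','meter','board','spool','screwdriver'):print(n,l,find(p,l))
o=manip.get_obs();print({k:np.round(v,3) for k,v in o.items()})
E
```

```text
scene drybox [(array([ 0.6086, -0.1233,  0.0026]), 0.73)]
scene pedal_pad [(array([0.5615, 0.0355, 0.0814]), 0.86)]
scene lid_hinge [(array([ 0.7134, -0.1219,  0.0941]), 0.86)]
scene lid_front_edge [(array([ 0.4985, -0.1303,  0.0886]), 0.55)]
scene handle [(array([ 0.5302, -0.1284,  0.1537]), 0.74)]
scene tip_cleaner [(array([7.478e-01, 5.710e-02, 3.000e-04]), 0.7)]
scene flux_jar [(array([ 5.447e-01, -3.000e-01,  5.000e-04]), 0.83)]
scene meter [(array([ 4.305e-01, -4.351e-01, -1.000e-04]), 0.66)]
scene board []
scene spool [(array([ 6.667e-01, -3.216e-01, -6.000e-04]), 0.72)]
scene screwdriver [(array([ 0.4291, -0.4364, -0.0036]), 0.58), (array([ 0.4026, -0.1367, -0.0026]), 0.44)]
top drybox [(array([ 0.6101, -0.127 ,  0.0007]), 0.72)]
top pedal_pad [(array([0.5632, 0.0375, 0.0816]), 0.73)]
top lid_hinge [(array([ 0.7133, -0.127 ,  0.0932]), 0.97), (array([ 0.6065, -0.1234,  0.0024]), 0.54)]
top lid_front_edge [(array([ 0.4975, -0.1268,  0.0861]), 0.87)]
top handle [(array([ 0.5297, -0.1288,  0.1463]), 0.6)]
top tip_cleaner [(array([ 0.7542,  0.0585, -0.0014]), 0.58)]
top flux_jar [(array([ 0.544 , -0.3048,  0.001 ]), 0.77)]
top meter [(array([ 0.427 , -0.446 ,  0.0008]), 0.91), (array([0.4574, 0.4246, 0.0014]), 0.74)]
top board [(array([ 0.4606,  0.4219, -0.0037]), 0.88)]
top spool [(array([ 0.6637, -0.3221, -0.0016]), 0.68)]
top screwdriver []
{'clock': np.float64(1.2), 'joint_pos': array([ 1.107,  0.332, -0.065,  1.46 ,  0.022,  1.35 , -0.088]), 'joint_velocities': array([ 0.001, -0.001,  0.002, -0.001,  0.002,  0.   ,  0.001]), 'tau': array([-1.0000e-03, -6.2523e+01,  4.8000e-02, -3.9184e+01,  1.6000e-02,
        2.0000e-03,  0.0000e+00]), 'position': array([ 0.267, -0.565,  0.405]), 'ee_rot': array([0.976, 0.219, 0.   , 0.   ]), 'ft_force': array([0.572, 0.126, 0.02 ]), 'torque': array([-0.021, -0.004, -0.018]), 'grasp_force': np.float64(0.0), 'grip_width': np.float64(1.001)}
```

View pics/scene1.png

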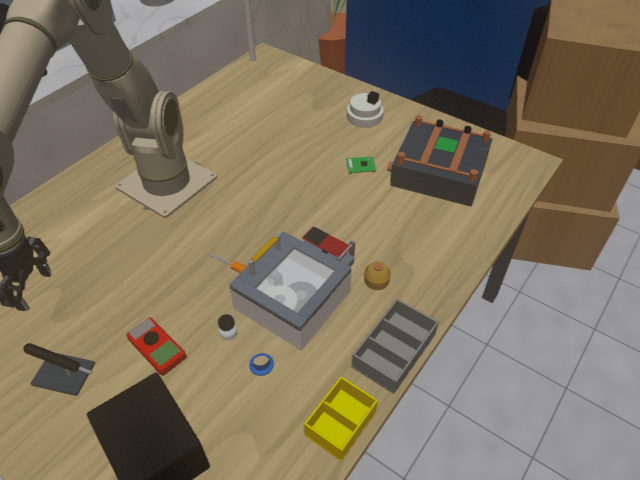

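View pics/top1.png

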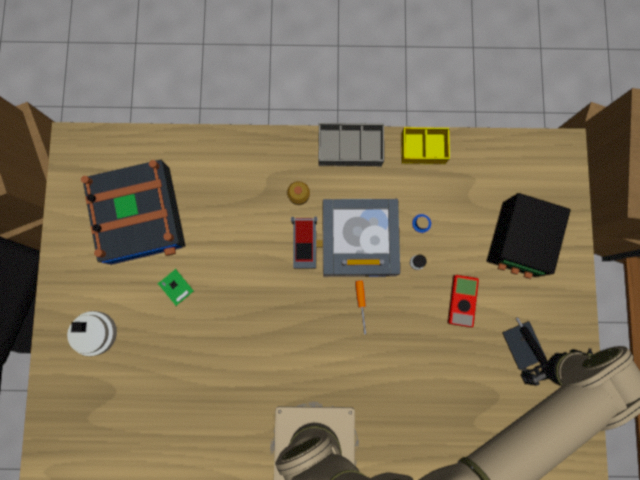

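```bash
python3 - <<'E'
from h import *
# yaw from handle silhouettes (yellow), ray-plane at z=.151
for n in('scene','top'):
    p=shot(n); T=np.array(p['cam_to_world'])
    for l,z in(('handle',.151),('drybox',.106)):
        for d in manip.silhouettes(p,l)[:1]:
            v,u=np.nonzero(d['pixels'])
            r=np.c_[(u-p['cx'])/p['fx'],(v-p['cy'])/p['fy'],np.ones(len(u))]@T[:3,:3].T
            P=T[:3,3]+r*((z-T[2,3])/r[:,2:]);q=P[:,:2]
            (cx,cy),s,a=cv2.minAreaRect(q.astype(np.float32)*1000)
            e=np.linalg.svd(q-q.mean(0),full_matrices=False)[2][0]
            print(n,l,d['conf'],len(u),q.mean(0),(cx,cy),s,a,'axis yaw',np.arctan2(-e[0]*np.sign(e[1]),abs(e[1])))
E
```

```text
scene handle 0.45 186 [ 0.52810809 -0.12320855] (527.71630859375, -124.2662353515625) (16.77176284790039, 90.63887023925781) 1.2393717765808105 axis yaw 0.04355616331722944
scene drybox 0.6 9826 [ 0.632424 -0.138468] (624.3059692382812, -111.63577270507812) (266.4142150878906, 344.5898132324219) 1.0700620412826538 axis yaw 0.19670176426839656
top handle 0.44 166 [ 0.52712682 -0.13106114] (528.2696533203125, -129.91848754882812) (13.862627029418945, 88.48729705810547) 0.6590864658355713 axis yaw 0.024811296568059492
top drybox 0.56 7187 [ 0.59914118 -0.09963032] (603.4629516601562, -80.58651733398438) (226.499267578125, 312.57208251953125) 0.9380030035972595 axis yaw 0.11694049459982725
```

The scene view shows the box with its yellow handle at about (265,249) and the pedal at (325,243). The top view shows the pedal's black pad at (304,252), the handle at (362,263) and the box almost square to the bench. The network positions agree with both views, and the yaw is about 0.02.

```bash
cat >> h.py <<'E'
def go(xyz,yaw=1.595):
    "tool-frame turn/shift from the present pose to TCP xyz, pointing down, tool x at yaw"
    o=manip.get_obs();A=R.from_quat(o['ee_rot']);B=R.from_euler('z',yaw)*R.from_euler('x',np.pi)
    print((A.inv()*B).as_rotvec().round(3),A.inv().apply(np.array(xyz)-o['position']).round(4),'at',o['position'].round(4),'F',o['ft_force'].round(1),o['clock'])
E
python3 -c "
from h import *
go([.5625,.037,.36])"
```

```text
[ 0.     0.    -1.154] [ 0.5245 -0.4185  0.0447] at [ 0.2667 -0.5653  0.4047] F [ 0.3  0.  -0.6] 1.5
```

Emit:
{"op": "move_arm", "data": {
  "plan": [0, 0, -1.154, 0.5245, -0.4185, 0.0447, 0, 0, 0, -1.154, 0.5245, -0.4185, 0.0447, 0, 0, 0, -1.154, 0.5245, -0.4185, 0.0447, 0, 0, 0, -1.154, 0.5245, -0.4185, 0.0447, 0, 0, 0, -1.154, 0.5245, -0.4185, 0.0447, 0, 0, 0, -1.154, 0.5245, -0.4185, 0.0447, 0, 0, 0, -1.154, 0.5245, -0.4185, 0.0447, 0, 0, 0, -1.154, 0.5245, -0.4185, 0.0447, 0, 0, 0, -1.154, 0.5245, -0.4185, 0.0447, 0, 0, 0, -1.154, 0.5245, -0.4185, 0.0447, 0, 0, 0, -1.154, 0.5245, -0.4185, 0.0447, 0, 0, 0, -1.154, 0.5245, -0.4185, 0.0447, 0]
}}

```text
clock: 3.0
position: [0.5629, 0.0412, 0.3597]
ee_rot: [0.696, 0.718, 0.001, -0.001]
ft_force: [-0.9, -0.2, -0.1]
grip_width: 0.004
grasp_force: 0.0
```

```bash
python3 - <<'E'
from h import *
p=shot('scene'); print(find(p,'pedal_pad'),find(p,'handle'))
o=manip.get_obs();print(o['joint_pos'].round(2))
go([.5625,.037,.262])
E
```

```text
[(array([ 0.6644, -0.3168,  0.0039]), 0.21)] [(array([ 0.5283, -0.1288,  0.152 ]), 0.78)]
[ 0.4   0.29 -0.65  1.66  0.19  1.25 -0.26]
[-0.     0.001 -0.001] [0.001  0.0001 0.0979] at [0.5624 0.0361 0.3599] F [-0.  -0.1  0. ] 3.15
```

Emit:
{"op": "move_arm", "data": {
  "plan": [0, 0, 0, 0.001, 0, 0.05, 0, 0, 0, 0, 0.001, 0, 0.095, 0, 0, 0, 0, 0.001, 0, 0.105, 0, 0, 0, 0, 0.001, 0, 0.112, 0, 0, 0, 0, 0.001, 0, 0.119, 0, 0, 0, 0, 0.001, 0, 0.125, 0, 0, 0, 0, 0.001, 0, 0.125, 0]
}}

```text
clock: 4.03
position: [0.5632, 0.0377, 0.2357]
ee_rot: [0.699, 0.715, 0.001, 0.001]
ft_force: [1.1, -3.6, 5.5]
grip_width: 0.0
grasp_force: 2.4
```

```bash
python3 - <<'E'
from h import *
p=shot('scene','press.png'); cv2.imwrite('pics/press.png',cv2.resize(p['color'][170:330,210:410,::-1],(800,640))[:600])
go([.5625,.037,.226])
E
```

```text
[ 0.002  0.    -0.001] [-0.0007 -0.0007  0.0099] at [0.5632 0.0377 0.2359] F [ 1.5 -3.1  5.2] 4.075
```

View pics/press.png

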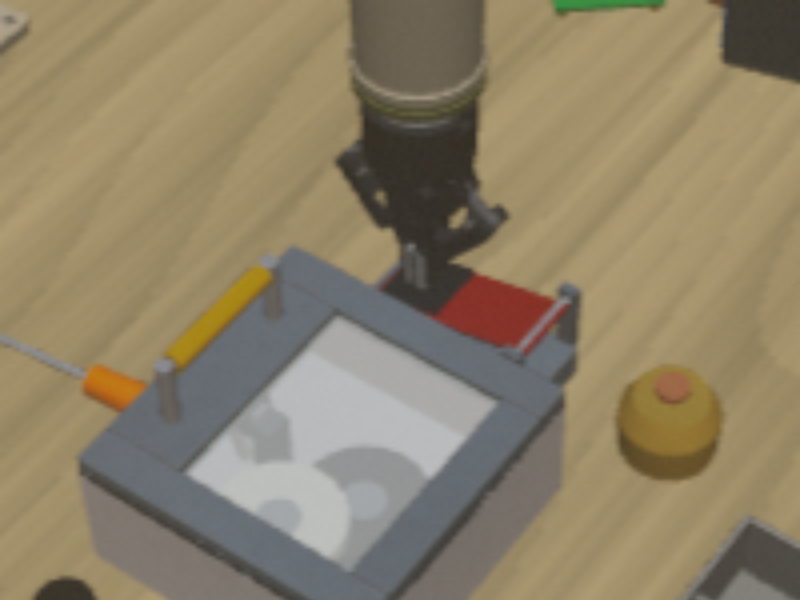

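The fingertips rest on the black pad at about (430,285) in the crop. The pedal is tilted and roughly 75% pressed, so I'll continue to the stop.

Emit:
{"op": "move_arm", "data": {
  "plan": [0, 0, 0, 0, 0, 0.003, 0, 0, 0, 0, 0, 0, 0.006, 0, 0, 0, 0, 0, 0, 0.0075, 0, 0, 0, 0, 0, 0, 0.0085, 0, 0, 0, 0, 0, 0, 0.0085, 0]
}}

```text
clock: 4.7
position: [0.5636, 0.0381, 0.2283]
ee_rot: [0.699, 0.715, 0.001, 0.001]
ft_force: [-0.7, -3.2, 10.6]
grip_width: 0.003
grasp_force: 5.4
```

Emit:
{"op": "move_arm", "data": {
  "plan": [0, 0, 0, 0, 0, 0.001, 0, 0, 0, 0, 0, 0, 0.002, 0, 0, 0, 0, 0, 0, 0.002, 0]
}}

```text
clock: 5.08
position: [0.5638, 0.0382, 0.2276]
ee_rot: [0.699, 0.715, 0.001, 0.002]
ft_force: [-5.3, -3.2, 23.6]
grip_width: -0.003
grasp_force: 12.0
```

Emit:
{"op": "move_arm", "data": {
  "plan": [0, 0, 0, 0, 0, -0.02, 0, 0, 0, 0, 0, 0, -0.07, 0, 0, 0, 0, 0, 0, -0.13, 0, 0, 0, 0, -0.06, -0.014, -0.17, 0.0854, 0, 0, 0, -0.12, -0.028, -0.17, 0.0854, 0, 0, 0, -0.166, -0.0385, -0.17, 0.0854, 0, 0, 0, -0.166, -0.0385, -0.17, 0.0854, 0, 0, 0, -0.166, -0.0385, -0.17, 0.0854]
}}

```text
clock: 6.08
position: [0.5281, -0.1279, 0.3947]
ee_rot: [0.698, 0.716, 0.0, -0.0]
ft_force: [1.2, 0.7, -0.2]
grip_width: 1.001
grasp_force: 0.0
```

```bash
python3 - <<'E'
from h import *
for n in('scene','top'):
    p=shot(n)
    print([find(p,l) for l in('handle','pedal_pad','lid_hinge','lid_front_edge')])
    if n=='scene': cv2.imwrite('pics/hover.png',cv2.resize(p['color'][170:320,210:410,::-1],(800,600)))
go([.529,-.1285,.306])
E
```

```text
[[(array([ 0.5299, -0.1273,  0.1521]), 0.72)], [(array([0.5643, 0.0374, 0.0784]), 0.72)], [(array([ 0.7126, -0.1207,  0.0943]), 0.78)], [(array([ 0.4952, -0.1292,  0.0904]), 0.7)]]
[[(array([ 0.5309, -0.1273,  0.1445]), 0.49), (array([ 0.4957, -0.1297,  0.0873]), 0.31)], [(array([0.5598, 0.0389, 0.0805]), 0.8)], [(array([ 0.7137, -0.1278,  0.0903]), 0.89), (array([ 0.5296, -0.129 ,  0.1449]), 0.5)], [(array([ 0.4974, -0.1281,  0.0862]), 0.76)]]
[-0.  0.  0.] [0.0001 0.001  0.0885] at [ 0.528  -0.1286  0.3945] F [ 0.3 -0.2 -0.2] 6.575
```

View pics/hover.png

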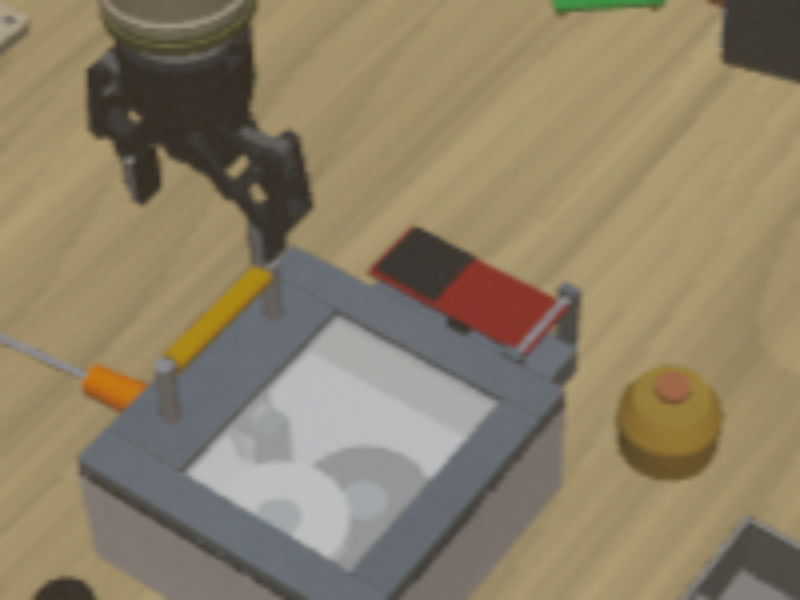

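The pedal has sprung back up and the open gripper is above the handle. Next I descend and grasp.

Emit:
{"op": "move_arm", "data": {
  "plan": [0, 0, 0, 0, 0.0015, 0.04, 0.0854, 0, 0, 0, 0, 0.0015, 0.07, 0.0854, 0, 0, 0, 0, 0.0015, 0.089, 0.0854, 0, 0, 0, 0, 0.0015, 0.09, 0.0854, 0, 0, 0, 0, 0.0015, 0.09, 0.0, 0, 0, 0, 0, 0.0015, 0.09, 0.0, 0, 0, 0, 0, 0.0015, 0.09, 0.0, 0, 0, 0, 0, 0.0015, 0.09, 0.0, 0, 0, 0, 0, 0.0015, 0.09, 0.0, 0, 0, 0, 0, 0.0015, 0.09, 0.0],
  "squeeze": 60
}}

```text
clock: 7.82
position: [0.5288, -0.1289, 0.3045]
ee_rot: [0.699, 0.715, -0.001, -0.001]
ft_force: [-6.0, 0.2, 4.2]
grip_width: 0.167
grasp_force: 58.4
```

```bash
python3 - <<'E'
from h import *
p=shot('scene')
cv2.imwrite('pics/grasp.png',cv2.resize(p['color'][170:320,210:410,::-1],(800,600)))
o=manip.get_obs();print(o['grip_width'],o['grasp_force'])
go([.529,-.1285,.306])
E
```

```text
0.1654166913868772 58.34963142871857
[-0.002  0.    -0.001] [ 0.0004  0.0002 -0.0014] at [ 0.5289 -0.1289  0.3046] F [-6.1  0.4  3.9] 7.875
```

View pics/grasp.png

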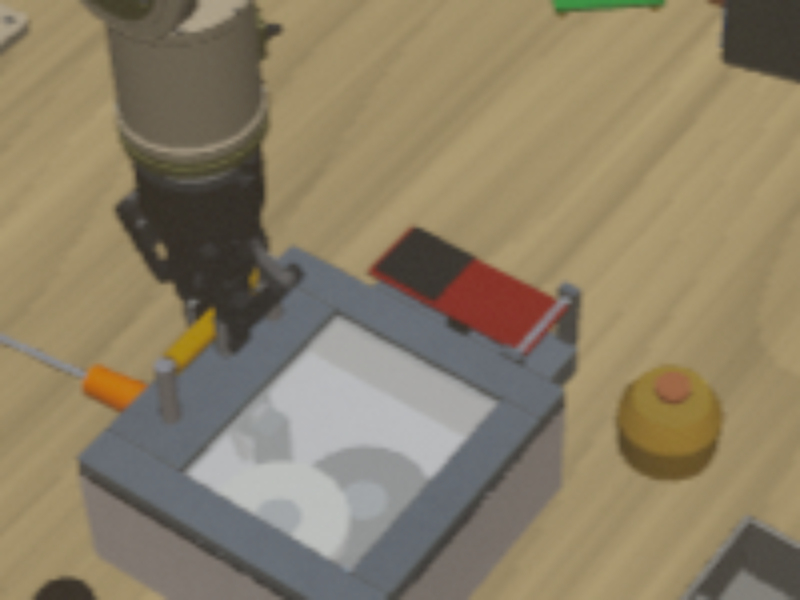

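The fingers grip the yellow sleeve in its middle, at about (230,310) in the crop. I'll pull up slowly along the lid's arc.

Emit:
{"op": "move_arm", "data": {
  "plan": [0, 0, 0, 0, -0.001, -0.002, 0, 0, 0, 0, 0, -0.0005, -0.003, 0, 0, 0, 0, 0, 0, -0.004, 0, 0, 0, 0, 0, 0, -0.005, 0, 0, 0, 0, 0, 0.0003, -0.006, 0, 0, 0, 0, 0, 0.0006, -0.007, 0, 0, 0, 0, 0, 0.001, -0.008, 0, 0, 0, 0, 0, 0.001, -0.008, 0]
}}

```text
clock: 8.88
position: [0.5307, -0.1289, 0.3124]
ee_rot: [0.699, 0.716, 0.0, 0.0]
ft_force: [6.0, -1.8, -7.9]
grip_width: 0.162
grasp_force: 59.1
```

Emit:
{"op": "move_arm", "data": {
  "plan": [0, 0, 0, 0, 0.001, -0.0015, 0, 0, 0, 0, 0, 0.002, -0.003, 0, 0, 0, 0, 0, 0.0028, -0.005, 0, 0, 0, 0, 0, 0.0036, -0.007, 0, 0, 0, 0, 0, 0.0044, -0.009, 0, 0, 0, 0, 0, 0.0052, -0.011, 0, 0, 0, 0, 0, 0.006, -0.013, 0, 0, 0, 0, 0, 0.0066, -0.0145, 0, 0, 0, 0, 0, 0.007, -0.016, 0, 0, 0, 0, 0, 0.007, -0.016, 0]
}}

```text
clock: 10.12
position: [0.5376, -0.1287, 0.3289]
ee_rot: [0.699, 0.716, 0.0, 0.0]
ft_force: [-3.1, -2.5, -0.7]
grip_width: 0.165
grasp_force: 59.8
```

```bash
python3 - <<'E'
from h import *
for i in range(2):
  for n in('scene','top'):
    p=shot(n)
    print([find(p,l) for l in('handle','pedal_pad','lid_front_edge')])
    if n=='scene': cv2.imwrite('pics/ajar.png',cv2.resize(p['color'][170:320,210:410,::-1],(800,600)))
go([.539,-.1285,.330])
E
```

```text
[[(array([ 0.5394, -0.1252,  0.1788]), 0.5), (array([ 0.5432, -0.3022,  0.0013]), 0.5)], [(array([0.5652, 0.0356, 0.083 ]), 0.97), (array([ 0.609 , -0.1284,  0.0027]), 0.25)], [(array([ 0.4993, -0.1291,  0.1191]), 0.98)]]
[[(array([ 0.5402, -0.1287,  0.1707]), 0.4)], [(array([0.562 , 0.0346, 0.0813]), 0.82)], [(array([ 0.4978, -0.1276,  0.1152]), 0.59)]]
[[(array([ 5.412e-01, -3.006e-01, -1.000e-04]), 0.72), (array([ 0.537 , -0.1282,  0.1779]), 0.55)], [(array([0.5656, 0.0351, 0.0794]), 0.75)], [(array([ 0.4982, -0.1287,  0.1147]), 0.83)]]
[[(array([ 0.4595,  0.423 , -0.0016]), 0.69), (array([ 0.538 , -0.1321,  0.1689]), 0.52)], [(array([0.5625, 0.0334, 0.0808]), 0.71)], [(array([ 0.4979, -0.1249,  0.1146]), 0.74)]]
[ 0.  0. -0.] [ 0.0002  0.0015 -0.0015] at [ 0.5375 -0.1287  0.3285] F [-1.4 -3.6 -3.7] 10.925
```

View pics/ajar.png

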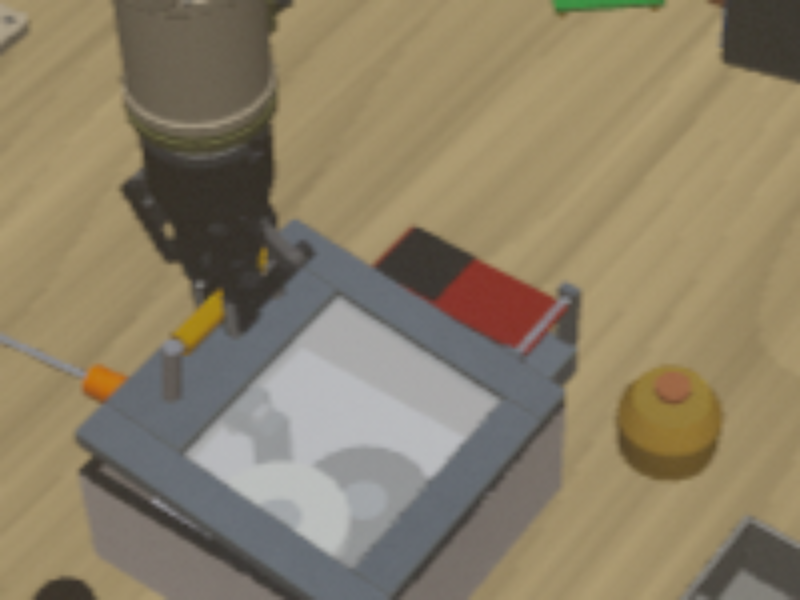

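The lid is ajar with the gripper holding the handle, and the front edge is about 2.8 cm up. I'll add 1.5 mm and settle.

Emit:
{"op": "move_arm", "data": {
  "plan": [0, 0, 0, 0, 0.0004, -0.001, 0, 0, 0, 0, 0, 0.0005, -0.0015, 0, 0, 0, 0, 0, 0.0005, -0.0015, 0, 0, 0, 0, 0, 0.0005, -0.0015, 0, 0, 0, 0, 0, 0.0005, -0.0015, 0]
}}

```text
clock: 11.55
position: [0.5381, -0.1287, 0.3301]
ee_rot: [0.699, 0.716, 0.0, 0.0]
ft_force: [3.0, -4.5, -5.5]
grip_width: 0.165
grasp_force: 59.6
```

```bash
python3 - <<'E'
from h import *
go([.539,-.1285,.330]); print(manip.get_obs()['grasp_force'])
print(manip.hand_in())
E
```

```text
[ 0.001  0.    -0.   ] [0.0001 0.0009 0.0001] at [ 0.5381 -0.1287  0.3301] F [ 3.  -4.5 -5.5] 11.55
59.58327233791351
the job is handed in; nothing more can be done
None
```

I pressed the pedal to its hard stop (about 24 N) and it sprang back up. The lid then came free of its seal, and I handed the job in at 11.6 s with the handle still gripped and the front edge an estimated 3 cm above closed; nothing else on the bench was touched.

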